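# Bring the support jack up under the mirror glass

### The arm

A 6-joint arm with a two-finger parallel gripper is mounted at the origin on a cart in front of the work surface, level with it; the furniture and walls round the work are solid. World frame = base frame: x ahead of the robot, y to its left, z up, the work surface at z = 0. Lengths are in m, angles in rad, forces in N, time in s.
With the tool pointing down it reaches from about 0.3 to 0.75 m from the base axis. Payload 8.5 kg.
Tool frame: the origin (TCP) lies between the finger pads; the fingertips stand 14 mm ahead of it and the grasp point (between the pads) lies 5 mm behind it; z points along the fingers, y is the line along which they close (so a half turn about z gives the same grasp; the last joint's range is limited). The gripper opens to 85 mm and grips with 20 to 120 N. Pads are 22 mm wide; open, the fingers measure 114 mm over their backs; the gripper's body (76 mm by 85 mm) begins 54 mm behind the grasp point. The pads swing forward as they close: fully open they stand 13 mm farther back than shut.
Start: joints at [-1.454, 0.381, 1.297, -0, 1.464, -0.215], TCP at [0.179, -0.52, 0.245] pointing down, gripper open.
Joint ranges: [-3.11, 3.11], [-0.89, 2.33], [0.22, 2.48], [-1.42, 4.56], [0.17, 2.85], [-2.88, 2.88]. Speed limits (rad/s): [2.39, 2.39, 3.14, 3.14, 3.14, 3.14].

### API

Orientations are given as a rotation vector (axis times angle).
In Python, from cell import env gives the robot as it stands.
- The arm moves only by the tool carry_out, never from a script. Its argument "increments" is a list of rows, each a list of 3 entries, a list of its own where there are three numbers: the shift along the world's x, y, z in cm, then the turn about the world's z in degrees, then the closure, from -1 (fully open) to 1 (shut). A call has exactly 8 rows; each row shifts and turns the commanded pose from where the row before left it; what a row does not reach is not made up. A row lasts 1/10 s, in which the tool goes at most 50 mm and 8.59 degrees, less where a joint would pass 70% of its speed; a pose out of reach is approached as far as the arm can. A call is refused whole if a number of a shift passes 5 or a number of a turn 8.59, either way. A call with a gripper value outside its range is refused whole. The fingers move at their own pace and stop on an object; "force" is the grip in N (left out, the last holds). Time passes only in rows, so rows that do not move let the fingers close, or fill a call up. It gives the time, the measured TCP pose, the force, the opening and the grip force at its end, in the units of the state.
- env.sense(): the state, without advancing time (a new reading comes with each control period).
- env.read_camera(name): name is "scene" or "side" or "wrist"; returns a dict with "img" (420x560x3 uint8, red, green, blue), "depth" (420x560 float32, m along the optical axis (not along the pixel's ray), 0 where there is no reading), "intrinsics" (3x3 intrinsics, pixels), "k1" (the pictures are not rectified: a ray, as slopes to the right and down, at radius r is drawn at 1 + k1 r^2 times it, then the intrinsics apply), "cam_to_world" (4x4, takes a point from camera to world coordinates). Camera axes: x right, y up, looking along -z (the intrinsics and any distortion apply to the point x, -y, -z); pixel columns grow to the right and rows downward; lengths in m; the calibration is good to about 2 mm. A picture is of the moment at which its call begins.
- env.sign_off(): hands the job in; it is judged then, once.
Trained networks look in a picture, given as the dict that the camera call returned (one of the last four; its "shot" number tells which), for a name from the list of things; names that differ only in an ending like _2 or _b are one class to them, and where a whole thing is asked for, a point or a joint stands for the part that bears it (a point fixed in the world has none). Each returns a list of dicts, best first, with "score" (0 to 1); they miss things now and then, are a little off and sometimes report something else, mostly with a low value. They report only what shows in the picture. A call takes as long as a camera call. They do not tell look-alikes from the thing itself.
- env.search_frame(name, picture): "bbox" ([left, top, width, height] in pixels, round what is visible of it).
The state is a dict: "clock": time; "joints": joint angles; "dq": joint speeds; "joint_torque": joint torques, N m; "tcp_pos": TCP position; "ee_rot": TCP orientation; "contact_force": force on the tool from outside, world axes, zero at the start; "ft_torque": the same for the moment, N m; "grip_width": opening from 0.0 (shut) to 1.0 (fully open); "grip_force": force on a finger pad.
Only numpy, scipy, OpenCV 4.12 (cv2) and the standard library are available. Lean on these libraries where they do the work, as an engineer would, in place of code of your own. Each camera call takes 0.05 s, during which the arm holds its last target. There are 200 camera calls.

### The job

A mirror glass lies on the two blue ledges of its cradle. Turn the red knob of the jack beneath it until the jack's platform has come up to touch the underside of the glass: stop there, with the glass raised less than 10 mm off its ledges, and let go of the knob. Leave the other jack, which has nothing above it, as it is.

Things in the scene. Friction and masses are not known exactly. Their poses are not given: they have to be found in the camera images.
- jack_grip (a point): Centre of the red T-bar knob of the jack under the glass, 66 mm above the bench. Bar 48 mm long (x), 16 thick (y), 28 tall (z up), on a thin neck; gear head 13 mm below the bar, its collar 8 mm. It turns about z here, and the frame with it: clockwise from above raises the platform 14 mm per radian, anticlockwise lowers it; 0.15 N m, no play, stays where left. 155 mm in front of jack_top.
- jack_top (a point): Top face of that jack's platform, under the middle of the glass: a level aluminium plate with a black rubber face, 115 by 78 mm, reaching 70 mm from this point towards the knob (so its front shows in front of the glass) and 45 mm the other way. It moves only straight up and down, driven by the knob, and starts 5 to 18 mm below the glass.
- glass_center (a point): Centre, half-way up, of the oval mirror glass in its carrier: 150 by 97 mm, 9 thick, about 0.15 kg, loose. Its flat underside is 4.5 mm below this point. It lies level, underside 110 mm above the bench, its ends on two blue ledges, with four steel pins round it that keep it in place up to 15 mm above the ledges.
- spare_jack_top (a point): Top face of the platform of a second jack of the same make, with a like red knob 155 mm in front of it, standing beside the first; no cradle and nothing above it. To be left as it is.
Mind the look-alikes: they are no part of the job. Of the things that look like the part that bears glass_center, the largest one is meant.

How it is judged:
By the outcome, as a careful person would: the job done as asked, in the order asked, and still so for the second after the job is handed in, with the robot touching nothing.
It also fails if it takes over 32 s, if anything falls off the work surface, if the arm or the gripper's body presses on something with over 40 N, if the wrist force passes 120 N, or if a joint passes its speed limit or range.

## Working session

There is one attempt and no reset: what is moved stays moved. The work goes in short steps, Python scripts to look and compute and a tool call to move; the robot and the scene stay as the last step left them, time stands still between calls to the robot, and variables do not carry over. Pictures are saved under pics/ and viewed, at most 10 in all, crops included, and the job is handed in when it is done.

Besides the shell and the picture viewer there is one more tool, called after "Request:" as name([rows], argument=value, ...), one row to a line, values as JSON. carry_out: Moves the arm, as the interface text tells. Its arguments: {"type":"object","properties":{"increments":{"type":"array"},"force":{"type":"number"}},"required":["increments"]}

```bash
mkdir -p pics; cat > h.py <<'E'
import numpy as np, cv2
from cell import env
def px2w(p,uv,z=None):
    K=np.array(p["intrinsics"]);M=np.array(p["cam_to_world"]);k=p["k1"]
    u,v=uv;d=np.array([(u-K[0,2])/K[0,0],(v-K[1,2])/K[1,1]]);s=d.copy()
    for _ in range(20): s=d/(1+k*(s@s))
    if z is None:
        D=p["depth"][int(round(v)),int(round(u))]
        return M[:3,:3]@(np.array([s[0],-s[1],-1])*D)+M[:3,3]
    r=M[:3,:3]@np.array([s[0],-s[1],-1]);return M[:3,3]+r*(z-M[2,3])/r[2]
def cloud(p):
    K=np.array(p["intrinsics"]);M=np.array(p["cam_to_world"]);k=p["k1"]
    v,u=np.mgrid[:420,:560];d=np.stack([(u-K[0,2])/K[0,0],(v-K[1,2])/K[1,1]],-1);s=d.copy()
    for _ in range(20): s=d/(1+k*(s**2).sum(-1,keepdims=True))
    D=p["depth"][...,None]
    return np.concatenate([s[...,:1],-s[...,1:],-np.ones_like(D)],-1)*D@M[:3,:3].T+M[:3,3]
def save(p,n): cv2.imwrite("pics/"+n+".png",p["img"][...,::-1])
E
python3 - <<'E'
from h import *
for c in ["scene","side"]:
    p=env.read_camera(c);save(p,c+"0");W=cloud(p)
    print(c,np.round(p["cam_to_world"],2).tolist())
    for n in ["jack_grip","jack_top","glass_center","spare_jack_top"]:
        for r in env.search_frame(n,p)[:4]:
            l,t,w,h=r["bbox"];print(n,np.round(r["bbox"]),round(r["score"],2),np.round(px2w(p,(l+w/2,t+h/2)),3))
print(env.sense())
E
cd pics; python3 -c "
import cv2,numpy as np"
```

```text
scene [[-0.52, 0.56, -0.64, -0.2], [-0.85, -0.36, 0.37, 0.4], [-0.02, 0.74, 0.67, 0.88], [0.0, 0.0, 0.0, 1.0]]
jack_top [294. 189.  28.  22.] 0.76 [ 0.536 -0.121  0.104]
glass_center [267. 164.  52.  37.] 0.95 [ 0.595 -0.116  0.121]
glass_center [171. 316.  34.  46.] 0.78 [0.385 0.287 0.007]
glass_center [329. 171.  23.  29.] 0.62 [ 0.632 -0.306  0.005]
spare_jack_top [170. 204.  37.  35.] 0.98 [0.628 0.166 0.1  ]
side [[-0.97, -0.15, 0.21, 0.75], [0.26, -0.61, 0.75, 0.8], [0.01, 0.78, 0.62, 0.75], [0.0, 0.0, 0.0, 1.0]]
jack_grip [288. 173.  13.  18.] 0.51 [ 0.451 -0.139  0.069]
glass_center [220. 164.  43.  34.] 0.96 [ 0.606 -0.106  0.123]
glass_center [205. 172.  18.  13.] 0.44 [ 0.659 -0.304  0.007]
spare_jack_top [245. 249.  30.  10.] 0.84 [0.615 0.15  0.1  ]
{'clock': 0.5, 'joints': array([-1.45432647e+00,  3.80660269e-01,  1.29745424e+00,  2.23603837e-05,
        1.46357241e+00, -2.15282704e-01]), 'dq': array([-0.00182115, -0.00098602, -0.00088436, -0.00042085,  0.00123106,
       -0.0001145 ]), 'joint_torque': array([-1.95222339e-03, -4.48037946e+01, -2.31333858e+01, -2.43487711e-04,
        8.18478602e-04,  1.40825608e-05]), 'tcp_pos': array([ 0.17914451, -0.51998203,  0.2452717 ]), 'ee_rot': array([-3.09838014e+00, -5.18710174e-01, -4.21909256e-05]), 'contact_force': array([-0.34960446, -0.43164517, -0.02798112]), 'ft_torque': array([-0.01341309, -0.02593206,  0.04148326]), 'grip_force': 0.0, 'grip_width': 1.001517338957824}
```

View pics/scene0.png

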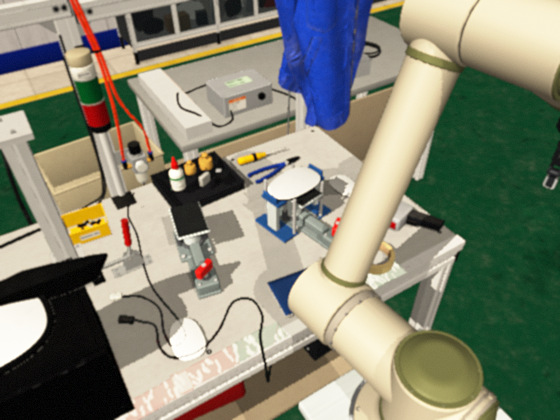

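View pics/side0.png

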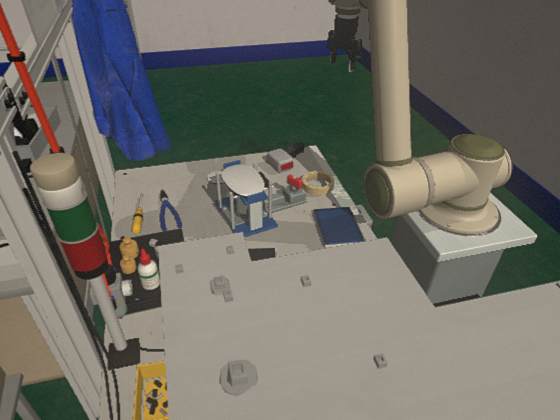

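The scene shows the glass on its cradle at (293,180), its jack's knob half hidden by the arm at (337,225), and the spare jack at (200,250). The side view shows the knob at (295,182). Next I measure the knob's angle, the platform height and the obstacles around it.

```bash
python3 - <<'E'
from h import *
A=[]
for c in ["side","scene"]:
    p=env.read_camera(c);W=cloud(p);I=p["img"].astype(int)
    red=(I[...,0]>120)&(I[...,1]<80)&(I[...,2]<80)&(abs(W[...,0]-.45)<.08)&(abs(W[...,1]+.14)<.08)&(W[...,2]>.03)&(W[...,2]<.12)
    P=W[red];print(c,len(P));A.append(P)
    print(np.round(P[np.argsort(P[:,2])],3).tolist()[::max(1,len(P)//25)])
    T=P[P[:,2]>.072]
    if len(T)>4: print("top",len(T),T.mean(0),cv2.minAreaRect(T[:,:2].astype(np.float32)*1000))
    # glass & platform
    g=(abs(W[...,0]-.6)<.12)&(abs(W[...,1]+.11)<.12)&(W[...,2]>.112)&(W[...,2]<.13)
    G=W[g];print("glass",len(G),np.median(G,0),cv2.minAreaRect(G[:,:2].astype(np.float32)*1000))
    d=(I.max(-1)<70)&(abs(W[...,0]-.54)<.06)&(abs(W[...,1]+.12)<.08)&(W[...,2]>.07)&(W[...,2]<.115)
    D=W[d];print("plate",len(D));
    if len(D): print(np.round(np.percentile(D[:,2],[10,50,90]),4),D.mean(0))
    # obstacles around knob
    o=(np.hypot(W[...,0]-.45,W[...,1]+.14)<.13)&(W[...,2]>.05)
    O=W[o];print("high",[(x,y,z) for x,y,z in np.round(O[::max(1,len(O)//40)],2).tolist()])
    y,x=np.where(red);
    im=p["img"][120:260,(220 if c=="side" else 240):(360 if c=="side" else 400)][...,::-1]
    cv2.imwrite("pics/c_%s.png"%c,cv2.resize(im,(400*im.shape[1]//im.shape[0],400),interpolation=cv2.INTER_CUBIC))
a=[cv2.imread("pics/c_%s.png"%c) for c in ("side","scene")]
o=cv2.hconcat(a);cv2.imwrite("pics/c.png",cv2.resize(o,(800,int(o.shape[0]*800/o.shape[1]))))
E
```

```text
side 98
[[0.439, -0.13, 0.054], [0.44, -0.127, 0.06], [0.439, -0.128, 0.062], [0.447, -0.133, 0.064], [0.443, -0.125, 0.065], [0.447, -0.134, 0.066], [0.451, -0.139, 0.067], [0.467, -0.157, 0.068], [0.451, -0.141, 0.069], [0.458, -0.147, 0.069], [0.453, -0.145, 0.07], [0.443, -0.127, 0.071], [0.451, -0.141, 0.072], [0.466, -0.159, 0.073], [0.447, -0.133, 0.074], [0.446, -0.127, 0.074], [0.466, -0.161, 0.076], [0.465, -0.155, 0.076], [0.444, -0.134, 0.076], [0.464, -0.159, 0.077], [0.438, -0.126, 0.077], [0.46, -0.151, 0.077], [0.452, -0.138, 0.078], [0.451, -0.142, 0.079], [0.459, -0.154, 0.079], [0.462, -0.155, 0.079], [0.445, -0.14, 0.079], [0.458, -0.148, 0.079], [0.447, -0.134, 0.08], [0.454, -0.151, 0.08], [0.456, -0.156, 0.081], [0.439, -0.141, 0.081], [0.458, -0.159, 0.082]]
top 62 [ 0.45015626 -0.14291094  0.07769412] ((449.5089416503906, -144.74452209472656), (15.078137397766113, 44.5670280456543), 32.07063674926758)
glass 1256 [ 0.60120233 -0.11379448  0.11900069] ((600.5008544921875, -116.18199920654297), (116.9496078491211, 175.599365234375), 12.000516891479492)
plate 41

[... 2380 characters left out ...]
), (0.56, -0.12, 0.12), (0.57, -0.1, 0.12), (0.56, -0.15, 0.11), (0.56, -0.12, 0.12), (0.55, -0.17, 0.1), (0.56, -0.14, 0.1), (0.56, -0.09, 0.12), (0.55, -0.15, 0.1), (0.55, -0.1, 0.12), (0.55, -0.15, 0.1), (0.55, -0.11, 0.11), (0.54, -0.16, 0.1), (0.56, -0.12, 0.1), (0.55, -0.18, 0.08), (0.55, -0.12, 0.1), (0.55, -0.07, 0.12), (0.55, -0.12, 0.1), (0.56, -0.08, 0.11), (0.54, -0.12, 0.1), (0.53, -0.08, 0.13), (0.53, -0.13, 0.1), (0.54, -0.11, 0.11), (0.55, -0.1, 0.1), (0.56, -0.07, 0.1), (0.55, -0.18, 0.05), (0.55, -0.17, 0.05), (0.58, -0.12, 0.05), (0.53, -0.08, 0.1), (0.53, -0.08, 0.08), (0.53, -0.08, 0.06), (0.45, -0.15, 0.08), (0.44, -0.14, 0.08), (0.43, -0.13, 0.08), (0.44, -0.13, 0.05)]
```

View pics/c.png

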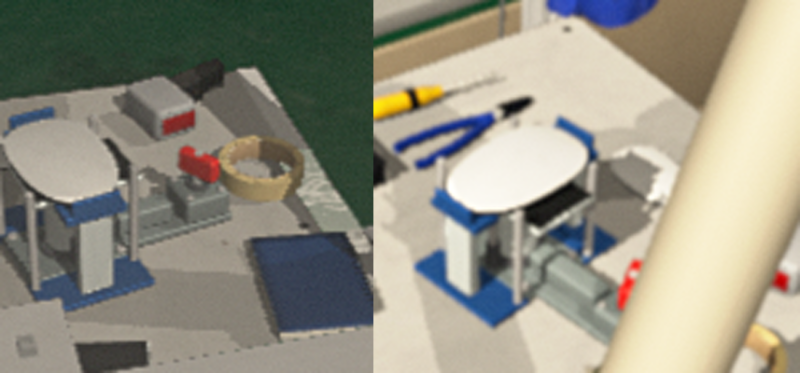

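The crops show the bar of the knob at about (200,162) in the left half and the platform's black front under the glass at (555,205) in the right half. The knob is at about (0.449,-0.145), with its bar pointing along -58°. The platform is at z ≈ 0.1035, so the gap is about 6.5 mm. I'll move above the knob with the tool's y axis at 32°.

Request:
carry_out([
  [[1.7, 2.35, 0], 6.45, -1],
  [[1.7, 2.35, 0], 6.45, -1],
  [[1.7, 2.35, 0], 6.45, -1],
  [[1.7, 2.35, 0], 6.45, -1],
  [[1.7, 2.35, 0], 6.45, -1],
  [[1.7, 2.35, 0], 6.45, -1],
  [[1.7, 2.35, 0], 6.45, -1],
  [[1.7, 2.35, 0], 6.45, -1],
])

```text
clock: 1.4
tcp_pos: [0.3157, -0.331, 0.2455]
ee_rot: [2.559, 1.821, -0.0]
contact_force: [-0.4, 0.0, -0.1]
grip_width: 1.003
grip_force: 0.0
```

Request:
carry_out([
  [[1.7, 2.35, 0], 6.45, -1],
  [[1.7, 2.35, 0], 6.45, -1],
  [[1.7, 2.35, 0], 6.45, -1],
  [[1.7, 2.35, 0], 6.45, -1],
  [[1.7, 2.35, 0], 6.45, -1],
  [[1.7, 2.35, 0], 6.45, -1],
  [[1.7, 2.35, 0], 6.45, -1],
  [[1.7, 2.35, 0], 6.45, -1],
])

```text
clock: 2.2
tcp_pos: [0.4517, -0.1429, 0.2455]
ee_rot: [1.511, 2.754, -0.0]
contact_force: [0.6, -1.0, 0.6]
grip_width: 0.997
grip_force: 0.0
```

```bash
cat > m.py <<'E'
from h import *
import sys
from scipy.spatial.transform import Rotation as R
s=env.sense();y=R.from_rotvec(s["ee_rot"]).as_matrix()[:,1]
print("t",s["clock"],"tcp",s["tcp_pos"],"yaw y",np.degrees(np.arctan2(y[1],y[0])),s["joints"],s["contact_force"],s["grip_width"])
for c in sys.argv[2:]:
    p=env.read_camera(c);save(p,c+sys.argv[1]);W=cloud(p);I=p["img"].astype(int)
    red=(I[...,0]>110)&(I[...,1]<80)&(I[...,2]<80)&(abs(W[...,0]-.45)<.05)&(abs(W[...,1]+.14)<.05)&(W[...,2]>.074)&(W[...,2]<.09)
    T=W[red];print(c,"knob top",len(T))
    if len(T)>4: print(np.median(T,0),cv2.minAreaRect(T[:,:2].astype(np.float32)*1000))
    u=np.array([np.cos(np.radians(12)),np.sin(np.radians(12))]);q=W[...,:2]-np.array([.599,-.117]);a=q@u;b=q@np.array([-u[1],u[0]])
    d=(I.max(-1)<80)&(abs(a+.06)<.014)&(abs(b)<.03)&(W[...,2]>.085)&(W[...,2]<.12)
    if d.any(): print("plate",d.sum(),np.median(W[d],0))
    g=(np.hypot(a/.035,b/.06)<1)&(W[...,2]>.1)&(W[...,2]<.14)
    if g.any(): print("glass z",g.sum(),np.median(W[g],0))
E
python3 m.py 1 wrist side scene
```

```text
t 2.2 tcp [ 0.45174955 -0.14290381  0.24545184] yaw y 32.4800129661708 [-5.56962012e-01  2.46718115e-01  1.49749218e+00 -2.83254275e-05
  1.39706861e+00 -1.12384027e+00] [ 0.63230582 -0.97124165  0.59120607] 0.9970955260763098
wrist knob top 819
[ 0.44615452 -0.146846    0.0787541 ] ((447.6616516113281, -149.94422912597656), (15.9417724609375, 47.72905731201172), 37.6961784362793)
plate 1822 [ 0.54314881 -0.12810707  0.10276309]
glass z 7337 [ 0.59659393 -0.10456804  0.11859747]
side knob top 53
[ 0.44771465 -0.1419469   0.07820007] ((448.3667907714844, -145.04959106445312), (18.82591438293457, 43.909732818603516), 42.37210464477539)
plate 35 [ 0.54009617 -0.1250318   0.10344753]
glass z 527 [ 0.59886816 -0.11458042  0.11908815]
scene knob top 57
[ 0.4397096  -0.14049128  0.07822636] ((443.7821350097656, -147.04006958007812), (15.391975402832031, 45.17045974731445), 32.88658142089844)
plate 8 [ 0.54318451 -0.15497039  0.10357701]
```

View pics/wrist1.png

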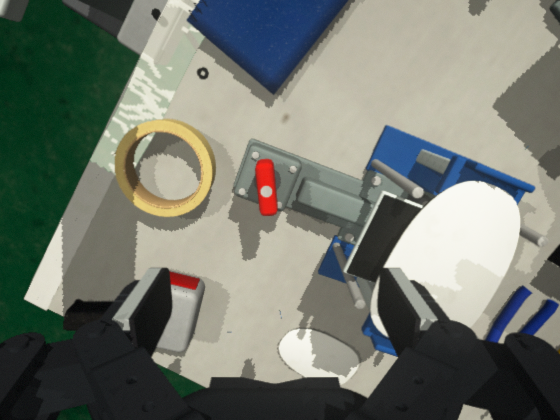

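The wrist view shows the knob centre at (266,189), the bar about 5° off the finger normal, the tape roll at (165,168), and the platform's dark front at (385,235). The plate is at 0.103 and the glass's underside at 0.110, so the gap is about 7 mm. I'll descend half open to clear the tape.

Request:
carry_out([
  [[-0.5, -0.5, -1], 5.5, -0.1],
  [[0, 0, -3], 0, -0.1],
  [[0, 0, -3], 0, -0.1],
  [[0, 0, -3], 0, -0.1],
  [[0, 0, -2], 0, -0.1],
  [[0, 0, 0], 0, -0.1],
  [[0, 0, 0], 0, -0.1],
  [[0, 0, 0], 0, -0.1],
])

```text
clock: 3.15
tcp_pos: [0.4466, -0.1496, 0.1266]
ee_rot: [1.384, 2.818, -0.001]
contact_force: [0.4, -0.2, -0.3]
grip_width: 0.549
grip_force: 0.0
```

```bash
python3 m.py 2 wrist
```

```text
t 3.15 tcp [ 0.44659679 -0.14963255  0.12656759] yaw y 37.6679960702419 [-5.75394347e-01  3.77239826e-01  1.69663074e+00 -7.38711038e-05
  1.06531228e+00 -1.23278836e+00] [ 0.37467108 -0.20216786 -0.3423478 ] 0.5485393415856404
wrist knob top 1972
[ 0.44466809 -0.14548611  0.07877719] ((447.2772521972656, -149.41561889648438), (15.7434720993042, 46.958839416503906), 38.179832458496094)
plate 1605 [ 0.53887015 -0.10928941  0.10272187]
glass z 1840 [ 0.57345826 -0.10790155  0.11856224]
```

View pics/wrist2.png

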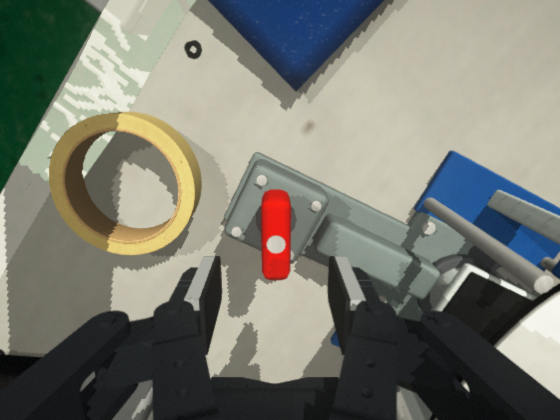

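The wrist view shows the bar (276,234) centred between the fingers (215 and 340) and upright, so it is aligned. I'll descend and close.

Request:
carry_out([
  [[0, 0.1, -2], 0.4, -0.1],
  [[0, 0, -2], 0, -0.1],
  [[0, 0, -2], 0, -0.1],
  [[0, 0, 0], 0, -0.1],
  [[0, 0, 0], 0, 1],
  [[0, 0, 0], 0, 1],
  [[0, 0, 0], 0, 1],
  [[0, 0, 0], 0, 1],
], force=50)

```text
clock: 4.0
tcp_pos: [0.4466, -0.1484, 0.0667]
ee_rot: [1.373, 2.823, -0.001]
contact_force: [-1.9, -0.6, 6.5]
grip_width: 0.176
grip_force: 48.9
```

```bash
python3 m.py 3 wrist scene
```

```text
t 4.0 tcp [ 0.44660697 -0.14843993  0.06666271] yaw y 38.11048268442817 [-5.73046200e-01  4.71468023e-01  1.76869477e+00 -4.16895978e-04
  8.98940861e-01 -1.23793990e+00] [-1.94092935 -0.63345047  6.45299661] 0.17605166716487888
wrist knob top 2868
[ 0.44091623 -0.1413008   0.07889091] ((446.9923095703125, -149.51116943359375), (15.514281272888184, 47.412635803222656), 36.73683547973633)
plate 690 [ 0.52833932 -0.10670155  0.10222487]
scene knob top 49
[ 0.43906366 -0.13913759  0.07859197] ((446.027587890625, -145.63316345214844), (13.246707916259766, 45.627845764160156), 45.2808723449707)
plate 15 [ 0.54838621 -0.15512094  0.10342615]
```

Gripped at 15 mm opening. I'll turn clockwise 24° first and watch.

Request:
carry_out([
  [[0, 0, 0], -4, 1],
  [[0, 0, 0], -4, 1],
  [[0, 0, 0], -4, 1],
  [[0, 0, 0], -4, 1],
  [[0, 0, 0], -4, 1],
  [[0, 0, 0], -4, 1],
  [[0, 0, 0], 0, 1],
  [[0, 0, 0], 0, 1],
])

```text
clock: 4.9
tcp_pos: [0.4471, -0.1482, 0.0667]
ee_rot: [1.93, 2.474, 0.001]
contact_force: [1.8, 1.9, 5.2]
grip_width: 0.174
grip_force: 48.9
```

```bash
python3 m.py 4 wrist side scene
```

```text
t 4.9 tcp [ 0.44713511 -0.14822894  0.06668706] yaw y 14.089703482233958 [-5.72530260e-01  4.71619295e-01  1.76825693e+00  7.81516497e-04
  8.98273801e-01 -8.18924846e-01] [1.79277534 1.90185894 5.16914887] 0.17389814474158757
wrist knob top 3646
[ 0.44654644 -0.14294587  0.07886603] ((447.48406982421875, -149.52999877929688), (15.339040756225586, 47.98639678955078), 13.751091003417969)
plate 866 [ 0.53288714 -0.13544799  0.10593551]
side knob top 23
[ 0.44493216 -0.13186516  0.07750628] ((444.4864196777344, -137.2607879638672), (24.284727096557617, 10.555632591247559), 82.86632537841797)
plate 52 [ 0.54099751 -0.12847696  0.10874145]
glass z 535 [ 0.5989308  -0.11483617  0.11885292]
scene knob top 34
[ 0.44343985 -0.13182423  0.07864829] ((443.4606628417969, -135.688232421875), (13.322208404541016, 21.438373565673828), 31.477588653564453)
plate 15 [ 0.546425   -0.15191251  0.10868631]
```

The plate rose to ~0.109 and the glass hasn't moved. I'll add 8° and check.

Request:
carry_out([
  [[0, 0, 0], -2, 1],
  [[0, 0, 0], -2, 1],
  [[0, 0, 0], -2, 1],
  [[0, 0, 0], -2, 1],
  [[0, 0, 0], 0, 1],
  [[0, 0, 0], 0, 1],
  [[0, 0, 0], 0, 1],
  [[0, 0, 0], 0, 1],
])

```text
clock: 5.85
tcp_pos: [0.4473, -0.1482, 0.0666]
ee_rot: [2.097, 2.334, 0.002]
contact_force: [3.6, 2.7, 7.2]
grip_width: 0.178
grip_force: 49.2
```

```bash
python3 m.py 5 side scene; python3 m.py 5b side
```

```text
t 5.85 tcp [ 0.44731834 -0.14816221  0.06663951] yaw y 6.12393289058893 [-5.72360960e-01  4.71802360e-01  1.76808865e+00  1.19182711e-03
  8.98034905e-01 -6.79982014e-01] [3.62272092 2.74768394 7.23271519] 0.17827970241258087
side knob top 22
[ 0.44758847 -0.13269707  0.0784352 ] ((445.24652099609375, -140.6242218017578), (33.27545166015625, 11.479716300964355), 73.55948638916016)
plate 56 [ 0.54069831 -0.12730695  0.11059438]
glass z 532 [ 0.59936591 -0.1140153   0.12000676]
scene knob top 35
[ 0.44566497 -0.13244733  0.07889239] ((448.7191467285156, -134.7990264892578), (14.46865463256836, 26.205608367919922), 52.79196548461914)
plate 21 [ 0.54527719 -0.15041872  0.11174855]
t 5.95 tcp [ 0.44731597 -0.14817509  0.06664211] yaw y 6.123926440218761 [-5.72373297e-01  4.71802301e-01  1.76807644e+00  1.15777435e-03
  8.98047554e-01 -6.79973034e-01] [3.6879983  3.36846671 6.33285209] 0.17750154242740437
side knob top 23
[ 0.44786647 -0.13281196  0.07846763] ((448.2227783203125, -141.6477508544922), (11.076789855957031, 39.058616638183594), 6.511242866516113)
plate 59 [ 0.54096504 -0.12664196  0.11038287]
glass z 534 [ 0.59850004 -0.11553364  0.11978999]
```

The glass has come up about 1 mm, so it is touching. I'll add 3° for margin, then open and retreat upward.

Request:
carry_out([
  [[0, 0, 0], -1.5, 1],
  [[0, 0, 0], -1.5, 1],
  [[0, 0, 0], 0, 1],
  [[0, 0, 0], 0, 1],
  [[0, 0, 0], 0, -0.1],
  [[0, 0, 0], 0, -0.1],
  [[0, 0, 0], 0, -0.1],
  [[0, 0, 0], 0, -0.1],
])

```text
clock: 6.8
tcp_pos: [0.446, -0.148, 0.0653]
ee_rot: [-2.16, -2.281, 0.0]
contact_force: [0.2, -0.4, 0.7]
grip_width: 0.553
grip_force: 0.0
```

Request:
carry_out([
  [[0, 0, 1], 0, -0.1],
  [[0, 0, 2], 0, -0.1],
  [[0, 0, 3], 0, -0.1],
  [[0, 0, 3], 0, -0.1],
  [[0, 0, 3], 0, -0.1],
  [[0, 0, 3], 0, -0.1],
  [[0, 0, 0], 0, -0.1],
  [[0, 0, 0], 0, -0.1],
])

```text
clock: 7.6
tcp_pos: [0.446, -0.1479, 0.2159]
ee_rot: [2.16, 2.28, 0.0]
contact_force: [-1.0, 1.2, -0.7]
grip_width: 0.551
grip_force: 0.0
```

```bash
python3 m.py 6 side scene wrist
```

```text
t 7.6 tcp [ 0.44601172 -0.1478949   0.21585779] yaw y 3.113381830457644 [-5.72905752e-01  2.66847737e-01  1.56110559e+00 -3.45333832e-05
  1.31253204e+00 -6.27235417e-01] [-0.96057679  1.21723474 -0.65312619] 0.5512212731556762
side knob top 32
[ 0.45165815 -0.13914226  0.07927947] ((449.6253967285156, -144.47488403320312), (12.841177940368652, 40.64277267456055), 4.0092291831970215)
plate 50 [ 0.54103059 -0.12505374  0.11112853]
glass z 530 [ 0.59896858 -0.11370159  0.12068313]
scene knob top 66
[ 0.44274738 -0.14156807  0.07813126] ((443.92401123046875, -146.62423706054688), (13.33000373840332, 45.84476089477539), 2.68796443939209)
plate 5 [ 0.54289508 -0.1577577   0.11277364]
wrist knob top 988
[ 0.44744604 -0.14554344  0.07875766] ((447.6188659667969, -149.52598571777344), (15.145720481872559, 46.85301208496094), 2.8826334476470947)
plate 2797 [ 0.5430622  -0.12771263  0.1112545 ]
glass z 14540 [ 0.59704082 -0.11336496  0.12026665]
```

View pics/wrist6.png

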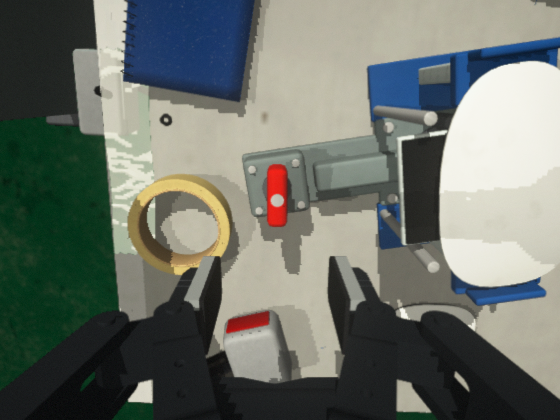

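The wrist view shows the knob (277,195) free of the fingers and the glass (500,175) level among its pins. The glass is about 1.7 mm up, with the plate at its underside height, so I'm handing in.

```bash
python3 -c "
from cell import env
print(env.sign_off())"
```

```text
the job is handed in; nothing more can be done
None
```

The jack's platform now touches the underside of the glass, which by camera depth is raised about 1.7 mm off its ledges. The knob is released, the arm never went near the spare jack, and the job was handed in at about 8 s.

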